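# Hitch the flask-ring arm onto its ball post

### The job

Hitch the flask-ring arm to its post so that it can be swung without coming off: take the arm by the lug on its coupler, lower the socket over the ball and press until the ball has snapped fully home, then press the latch lever all the way down and leave the arm standing, locked on the ball. The ball stud is bolted a little off-centre in its foot, so feel your way on, and never push harder than 30 N, either on the ball or on the lever; leave the glassware and lids around it where they are.

Things in the scene. Friction and masses are not known exactly. Their poses are not given: they have to be found in the camera images.
- ball_post: Fixed post: dark round foot (50 mm across, 10 high) with an upright steel stud and a 28 mm ball. Origin: centre of the foot's underside; z up; yaw means nothing. Ball centre nominally 63 mm above it, but the stud is screwed in by eye through an oversize hole: up to 8 mm off along each horizontal axis, 7 mm up or down. Rigid; the ball's exact place is not measured: find it by touch (or see it).
- ring_arm: Loose arm, 0.5 kg, 200 mm long: metal coupler with a downward socket, flat beam, steel ring (84 mm) on legs. Origin: on the socket's axis at foot level; x from socket to ring, z up. Stands level on three rubber feet, 50 mm (one) and 150 mm (two) from the axis; hitched, the front foot hangs 1 to 11 mm clear. Mass centre at x = 65 mm. On the ball it tilts and swivels freely.
- grip_lug (a point): Point in the middle of the grip lug, the upright flat-sided block on the coupler, straight above the socket: 22 mm along the arm's x, 24 mm across its y (grasp it across y), from z = 74 to 118 mm of the arm; the point is at z = 100 mm.
- socket (a point): Point on the socket's axis at arm z = 54 mm, where the ball's centre lies when fully home. Mouth 48 mm wide at arm z = 28, coning to a 30.4 mm bore at z = 41; roof at z = 68 (it then rests on the ball). Two spring pins meet the ball 12 mm above the seat, resist with 5 to 12 N, give way 2 mm above it and then draw the socket down. Axes as the arm's.
- latch_lever (a joint): Angle of the latch lever: 0 = fully raised, 0.8 rad = fully down at its stop, level over the beam with its jaw under the ball. Starts at 0 to 0.15. It takes about 6 to 10 N at the pad and stays where it is left. Only with the ball fully home can the jaw swing under it and the lever reach its stop.
- lever: The latch lever, a steel bell crank on the coupler. Origin: its pivot, 28 mm from the socket's axis towards the ring, 57 mm above the arm's origin (3 mm above point socket); turns about the arm's y. Axes parallel to the arm's when fully raised.
- lever_pad (a point): Middle of the top face of the black pad (24 x 19 mm) near the lever's free end, where it is pressed. From the pivot it lies 52 mm towards the ring and 14 mm up with the lever down (0.8 rad); 26 mm towards the ring and 47 mm up with it fully raised (0); on an arc between.
- evaporating_dish: Small white porcelain dish, 82 mm across, 31 mm high, behind the work: bystander. Origin: centre of its underside.
- erlenmeyer: Conical glass flask, 115 mm across, 201 mm high, behind the work: bystander. Origin: centre of its underside.
- ring_lid_red: Open ring lid, 114 mm across, 40 mm high, right of the work: bystander. Origin: centre of its underside.
- lid_white_spigot: White lid with a hose spigot, 94 mm across, 50 mm high, right of the work: bystander. Origin: centre of its underside.
Not all that is in view belongs to the job. What is shaped like the ball_post but red is not meant.

How it is judged:
By the outcome, as a careful person would: the job done as asked, in the order asked, and still so for the second after the job is handed in, with the robot touching nothing.
It also fails if it takes over 67 s, if anything falls off the work surface, if the arm or the gripper's body presses on something with over 40 N, if the wrist force passes 120 N, or if a joint passes its speed limit or range.

### The arm

A 6-joint arm with a two-finger parallel gripper is mounted at the origin on a cart in front of the work surface, level with it; the furniture and walls round the work are solid. World frame = base frame: x ahead of the robot, y to its left, z up, the work surface at z = 0. Lengths are in m, angles in rad, forces in N, time in s.
With the tool pointing down it reaches from about 0.325 to 0.85 m from the base axis. Payload 4.4 kg.
Tool frame: the origin (TCP) lies between the finger pads; the fingertips stand 17 mm ahead of it and the grasp point (between the pads) lies 2 mm behind it; z points along the fingers, y is the line along which they close (so a half turn about z gives the same grasp; the last joint's range is limited). The gripper opens to 94 mm and grips with 3 to 60 N. Pads are 16 mm wide; open, the fingers measure 119 mm over their backs; the gripper's body (75 mm by 177 mm) begins 78 mm behind the grasp point.
Start: joints at [1.097, 0.207, 1.542, -0, 1.393, -0.15], TCP at [0.183, 0.545, 0.222] pointing down, gripper open.
Joint ranges: [-2.73, 2.73], [-0.86, 2.22], [0.23, 2.46], [-1.11, 4.25], [0.08, 2.63], [-2.82, 2.82]. Speed limits (rad/s): [2.79, 2.79, 3.14, 3.14, 3.14, 3.14].

### API

Orientations are given as a 3x3 rotation matrix whose columns are the frame's x, y, z axes.
In Python, from station import manip gives the robot as it stands. The module is installed in compiled form; this text tells all that it offers.
- The arm moves only by the tool play_rows, never from a script. Its argument "deltas" is one flat list of numbers, 7 for each row, row after row: the shift along the world's x, y, z in m, then the turn, a rotation vector about the world's x, y, z in degrees, then the gripper's target within -1 to 1 (fully open at 1, half-way at 0, shut at -1). A call has 1 to 5 rows; each row shifts and turns the commanded pose from where the row before left it; what a row does not reach is not made up. A row lasts 1/8 s, in which the tool goes at most 62.5 mm and 10.7 degrees, less where a joint would pass 70% of its speed; a pose out of reach is approached as far as the arm can. A call with a gripper value outside its range is refused whole. The fingers move at their own pace and stop on an object; "grip_force" is the grip in N (left out, the last holds). Time passes only in rows, so rows that do not move let the fingers close. It gives the time, the measured TCP pose, the force, the opening and the grip force at its end, in the units of the state.
- manip.get_state(): the state, without advancing time (a new reading comes with each control period).
- manip.grab_frame(name): name is "side" or "top" or "wrist"; returns the picture (384x512x3 uint8, blue, green, red); there is no depth.
- manip.get_calibration(name): a dict with "fov_y" (degrees; the focal length in pixels is half the picture's height over the tangent of half this angle, whatever the lens; pixels are square), "cx", "cy" (the principal point, pixels), "pose" (4x4, takes a point from camera to world coordinates). Camera axes: x right, y up, looking along -z (the intrinsics and any distortion apply to the point x, -y, -z); pixel columns grow to the right and rows downward; lengths in m; the calibration is good to about 2 mm. A picture is of the moment at which its call begins: read the wrist's pose just before it. get_calibration takes no time and is no camera call; for the wrist camera it gives the pose at the moment of the call.
- manip.job_done(): hands the job in; it is judged then, once.
Trained networks look in the newest picture that a camera, given by its name, has taken for a name from the list of things; names that differ only in an ending like _2 or _b are one class to them, and where a whole thing is asked for, a point or a joint stands for the part that bears it (a point fixed in the world has none). Each returns a list of dicts, best first, with "p" (0 to 1); they miss things now and then, are a little off and sometimes report something else, mostly with a low value. They report only what shows in the picture. A call takes as long as a camera call. They do not tell look-alikes from the thing itself.
- manip.masks_of(camera, thing): "pixels" (384x512 bool, what is visible of it) and "uv" ([column, row] in pixels, amid what is visible of it).
- manip.tip_of(camera, thing): "uv" ([column, row] in pixels: a listed point, or the origin of a listed thing).
The state is a dict: "time": time; "joint_pos": joint angles; "qd": joint speeds; "tau": joint torques, N m; "position": TCP position; "tool_rot": TCP orientation; "force": force on the tool from outside, world axes, zero at the start; "ft_torque": the same for the moment, N m; "opening": opening from 0.0 (shut) to 1.0 (fully open); "grasp_force": force on a finger pad.
Only numpy, scipy, OpenCV 4.12 (cv2) and the standard library are available. Lean on these libraries where they do the work, as an engineer would, in place of code of your own. Each camera call takes 0.05 s, during which the arm holds its last target. There are 200 camera calls.

## Working session

There is one attempt and no reset: what is moved stays moved. The work goes in short steps, Python scripts to look and compute and a tool call to move; the robot and the scene stay as the last step left them, time stands still between calls to the robot, and variables do not carry over. Pictures are saved under pics/ and viewed, at most 12 in all, crops included, and the job is handed in when it is done.

Besides the shell and the picture viewer there is one more tool, called in YAML: its name, and indented under it one key for each argument. play_rows: Moves the arm, as the interface text tells. Its arguments: {"type":"object","properties":{"deltas":{"type":"array","items":{"type":"number"}},"grip_force":{"type":"number"}},"required":["deltas"]}

```bash
mkdir -p pics; cat > h.py <<'E'
import numpy as np, cv2
from station import manip
def ray(cam,uv,cal=None):
    c=cal or manip.get_calibration(cam); P=np.array(c["pose"])
    f=192/np.tan(np.radians(c["fov_y"])/2)
    d=np.array([(uv[0]-c["cx"])/f,-(uv[1]-c["cy"])/f,-1.])
    return P[:3,3],P[:3,:3]@d
def atz(cam,uv,z,cal=None):
    o,d=ray(cam,uv,cal); return o+d*(z-o[2])/d[2]
def tri(rs):
    A=np.zeros((3,3));b=np.zeros(3)
    for o,d in rs:
        d=d/np.linalg.norm(d);M=np.eye(3)-np.outer(d,d);A+=M;b+=M@o
    p=np.linalg.solve(A,b)
    return p,[np.linalg.norm(np.cross(p-o,d/np.linalg.norm(d))) for o,d in rs]
def proj(cam,p,cal=None):
    c=cal or manip.get_calibration(cam); P=np.array(c["pose"])
    f=192/np.tan(np.radians(c["fov_y"])/2)
    q=P[:3,:3].T@(np.array(p)-P[:3,3]); return np.array([c["cx"]-f*q[0]/q[2],c["cy"]+f*q[1]/q[2]])
E
python3 - <<'E'
from h import *
np.set_printoptions(precision=4,suppress=True)
ims=[]
for c in ["side","top"]:
    im=manip.grab_frame(c); cv2.imwrite(f"pics/{c}0.png",im)
    print(c,{k:np.array(v) for k,v in manip.get_calibration(c).items()})
    for t in ["ball_post","ring_arm","grip_lug","socket","lever","lever_pad","evaporating_dish","erlenmeyer","ring_lid_red","lid_white_spigot"]:
        print(c,t,[(round(d["p"],2),np.round(d["uv"],1)) for d in manip.tip_of(c,t)[:3]])
    print([(round(d["p"],2),np.round(d["uv"],1),d["pixels"].sum()) for d in manip.masks_of(c,"ball_post")])
print(manip.get_state())
E
```

```text
side {'fov_y': array(56.588), 'cx': array(253.6639), 'cy': array(189.6945), 'pose': array([[ 0.905 ,  0.208 , -0.3711,  0.2306],
       [-0.4249,  0.4837, -0.7652, -0.7394],
       [ 0.0204,  0.8502,  0.5261,  0.5851],
       [ 0.    ,  0.    ,  0.    ,  1.    ]])}
side ball_post [(0.74, array([230.3, 243.4])), (0.66, array([196.5, 252.8]))]
side ring_arm [(0.61, array([185.7, 184. ]))]
side grip_lug [(0.88, array([185.2, 157.8]))]
side socket [(0.55, array([187.1, 167.5]))]
side lever []
side lever_pad [(0.4, array([200.5, 147.1]))]
side evaporating_dish [(0.54, array([271.8, 171.6]))]
side erlenmeyer [(0.9, array([322.1, 215.4]))]
side ring_lid_red []
side lid_white_spigot [(0.9, array([267.4, 288.8])), (0.68, array([185.8, 166.3]))]
[(0.87, array([230.1, 235.6]), np.int64(377)), (0.87, array([195.3, 247.3]), np.int64(445))]
top {'fov_y': array(56.4278), 'cx': array(256.0998), 'cy': array(193.4444), 'pose': array([[-0.0159,  0.9992, -0.0361,  0.5405],
       [-0.9999, -0.0159, -0.0006, -0.0053],
       [-0.0012,  0.036 ,  0.9993,  0.9878],
       [ 0.    ,  0.    ,  0.    ,  1.    
[... 500 characters left out ...]
 157.7]))]
top lid_white_spigot [(0.84, array([356.1, 217. ]))]
[(0.62, array([291. , 228.2]), np.int64(238)), (0.61, array([290.8, 262.5]), np.int64(246))]
{'time': 1.2, 'joint_pos': array([ 1.0965,  0.2066,  1.5415,  0.    ,  1.3935, -0.1505]), 'qd': array([-0.0006,  0.0006, -0.0021, -0.0009, -0.0006,  0.0002]), 'tau': array([ -0.0007, -37.0904, -28.1758,   0.07  ,   0.0277,   0.    ]), 'position': array([0.1829, 0.5451, 0.2224]), 'tool_rot': array([[-0.948 ,  0.3182, -0.    ],
       [ 0.3182,  0.948 , -0.    ],
       [ 0.    , -0.    , -1.    ]]), 'force': array([0.1126, 0.2792, 0.7909]), 'ft_torque': array([ 0.0003,  0.0228, -0.0763]), 'grasp_force': 0.0, 'opening': 0.9975646017140407}
```

View pics/side0.png

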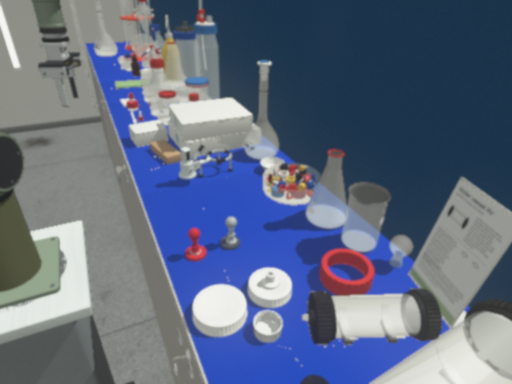

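View pics/top0.png

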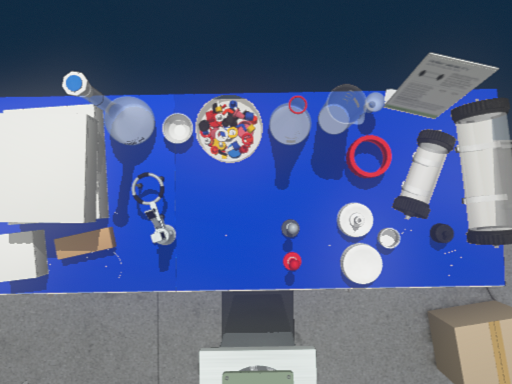

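The side picture shows the grey post at about (231,232), with the red decoy at (195,243). The arm's coupler is at (188,165). In the top picture the post is at (291,228), the coupler at (163,236) and the ring at (149,188).

```bash
python3 - <<'E'
from h import *
np.set_printoptions(precision=4,suppress=True)
T=lambda a,b:print(tri([ray("side",a),ray("top",b)]))
print("post");T((230.3,243.4),(291.1,227.1)); print(atz("side",(230.3,243.4),0),atz("top",(291.1,227.1),0))
print("lug");T((185.2,157.8),(155.2,236)); print(atz("top",(155.2,236),.1),atz("side",(185.2,157.8),.1))
print("sock");T((187.1,167.5),(161.9,236.7))
print("orig");T((185.7,184),(170.6,235.2))
print("pad");T((200.5,147.1),(149.8,216.6))
print("ring",atz("top",(149,188),.08))
for n,c,(u,v),s in [("side","side",(205,165),5),("top","top",(160,215),6)]:
    im=cv2.imread(f"pics/{n}0.png"); 
    w,h=40,30
    a=im[v-h:v+h,u-w:u+w]; 
    b=im[(235 if n=="side" else 240)-h:][:2*h,(215 if n=="side" else 291)-w:][:,:2*w]
    cv2.imwrite(f"pics/{n}_c.png",cv2.resize(np.vstack([a,b]),None,fx=s,fy=s*1.0,interpolation=cv2.INTER_CUBIC)[:600])
a=cv2.imread("pics/side_c.png");b=cv2.imread("pics/top_c.png")
b=cv2.resize(b,(400,600));a=cv2.resize(a,(400,600));cv2.imwrite("pics/cc.png",np.hstack([a,b]))
E
```

```text
post
(array([ 0.4811, -0.099 ,  0.0018]), [np.float64(0.0010491380034969152), np.float64(0.0010491380034969129)])
[ 0.4809 -0.0966  0.    ] [ 0.482  -0.0995  0.    ]
lug
(array([0.4704, 0.2519, 0.0796]), [np.float64(0.0007155661214969054), np.float64(0.0007155661214968207)])
[0.4713 0.2464 0.1   ] [0.4613 0.2115 0.1   ]
sock
(array([0.4685, 0.2416, 0.0511]), [np.float64(0.0033039069927582676), np.float64(0.0033039069927580495)])
orig
(array([ 0.4628,  0.2341, -0.0043]), [np.float64(0.001976220283020918), np.float64(0.001976220283020885)])
pad
(array([0.5217, 0.2572, 0.1049]), [np.float64(0.0023144719102276283), np.float64(0.0023144719102275928)])
ring [0.5915 0.2671 0.08  ]
```

play_rows:
  deltas: [0.02, -0.025, 0.01, 0, 0, -10.5, 1, 0.02, -0.025, 0.01, 0, 0, -10.5, 1, 0.02, -0.025, 0.01, 0, 0, -10.5, 1, 0.02, -0.025, 0.01, 0, 0, -10.5, 1, 0.02, -0.025, 0.01, 0, 0, -10.5, 1]

```text
time: 1.82
position: [0.2835, 0.4193, 0.2729]
tool_rot: [[-0.319, 0.948, 0.0], [0.948, 0.319, 0.0], [0.0, 0.0, -1.0]]
force: [0.5, 0.2, 0.5]
opening: 1.003
grasp_force: 0.0
```

play_rows:
  deltas: [0.02, -0.025, 0.01, 0, 0, -10.5, 1, 0.02, -0.025, 0.01, 0, 0, -10.5, 1, 0.02, -0.025, 0.01, 0, 0, -10.5, 1, 0.02, -0.025, 0, 0, 0, -10.5, 1, 0.02, -0.025, 0, 0, 0, -10.5, 1]

```text
time: 2.45
position: [0.3836, 0.2943, 0.3028]
tool_rot: [[0.558, 0.83, 0.001], [0.83, -0.558, 0.0], [0.001, 0.0, -1.0]]
force: [0.5, 0.6, 0.0]
opening: 1.0
grasp_force: 0.0
```

play_rows:
  deltas: [0.02, -0.02, 0, 0, 0, -10.5, 1, 0.02, -0.02, 0, 0, 0, -10.5, 1, 0.02, -0.01, 0, 0, 0, -10.5, 1, 0.01, 0, 0, 0, 0, -10.5, 1, 0, 0, 0, 0, 0, 0, 1]

```text
time: 3.08
position: [0.4534, 0.2448, 0.3023]
tool_rot: [[0.968, 0.251, -0.0], [0.251, -0.968, -0.0], [-0.0, -0.0, -1.0]]
force: [0.2, -0.3, -0.3]
opening: 0.999
grasp_force: 0.0
```

```bash
python3 - <<'E'
from h import *
np.set_printoptions(precision=4,suppress=True)
s=manip.get_state();print(s["time"],s["position"],s["joint_pos"],s["tool_rot"])
cal=manip.get_calibration("wrist");print(np.array(cal["pose"]),cal["fov_y"])
im=manip.grab_frame("wrist"); cv2.imwrite("pics/w1.png",im)
zs=dict(ring_arm=0,grip_lug=.1,socket=.054,lever=.057,lever_pad=.1)
for t,z in zs.items():
    print(t,[(round(d["p"],2),np.round(d["uv"],1),atz("wrist",d["uv"],z,cal)) for d in manip.tip_of("wrist",t)[:2]])
E
```

```text
3.075 [0.4534 0.2448 0.3023] [0.327  0.026  1.5775 0.0001 1.5384 1.6444] [[ 0.9681  0.2507 -0.0004]
 [ 0.2507 -0.9681 -0.    ]
 [-0.0004 -0.0001 -1.    ]]
[[ 0.2513  0.9406  0.2283  0.5194]
 [-0.9679  0.2441  0.0597  0.2622]
 [ 0.0004 -0.236   0.9718  0.4643]
 [ 0.      0.      0.      1.    ]] 62.26598012492589
ring_arm [(0.7, array([262.6, 150.5]), array([0.4697, 0.2402, 0.    ]))]
grip_lug [(0.68, array([264.1, 157.5]), array([0.473 , 0.2412, 0.1   ])), (0.26, array([479.8, 198. ]), array([ 0.4907, -0.0191,  0.1   ]))]
socket [(0.74, array([262.1, 156.3]), array([0.468 , 0.2415, 0.054 ]))]
lever [(0.74, array([262.2, 135.3]), array([0.4942, 0.2483, 0.057 ]))]
lever_pad [(0.57, array([263.6, 108.8]), array([0.5254, 0.2557, 0.1   ]))]
```

View pics/w1.png

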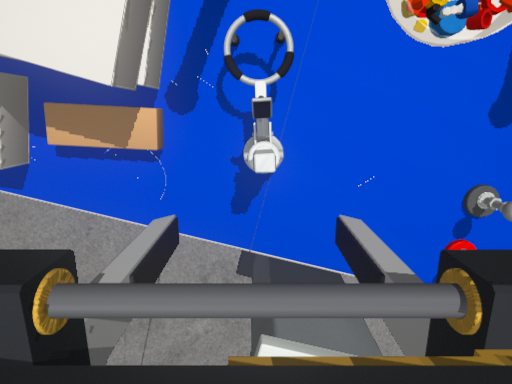

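The wrist picture shows the lug at (264,158), the pad at (262,107) and the ring at (260,47). The arm's yaw is about 15°, so the tool is already aligned. I'm going down to the lug now.

play_rows:
  deltas: [0.01, -0.002, -0.04, 0, 0, 0, 1, 0.008, -0.002, -0.04, 0, 0, 0, 1, 0, 0, -0.04, 0, 0, 0, 0.6, 0, 0, -0.04, 0, 0, 0, 0.6, 0, 0, -0.03, 0, 0, 0, 0.4]
  grip_force: 20

```text
time: 4.0
position: [0.4699, 0.2411, 0.1107]
tool_rot: [[0.968, 0.251, -0.002], [0.251, -0.968, -0.001], [-0.002, 0.0, -1.0]]
force: [-0.0, -0.1, -0.1]
opening: 0.733
grasp_force: 0.0
```

play_rows:
  deltas: [0, 0, -0.014, 0, 0, 0, 0.2, 0, 0, 0, 0, 0, 0, 0, 0, 0, 0, 0, 0, 0, -0.2]

```text
time: 4.38
position: [0.4722, 0.2416, 0.1]
tool_rot: [[0.968, 0.25, 0.003], [0.25, -0.968, 0.001], [0.003, -0.0, -1.0]]
force: [0.1, 0.3, -0.0]
opening: 0.425
grasp_force: 0.0
```

```bash
python3 - <<'E'
from h import *
im=manip.grab_frame("wrist"); cv2.imwrite("pics/w2.png",im)
print(manip.get_state()["force"])
E
```

```text
[ 0.32264704 -0.29867451 -0.04200409]
```

View pics/w2.png

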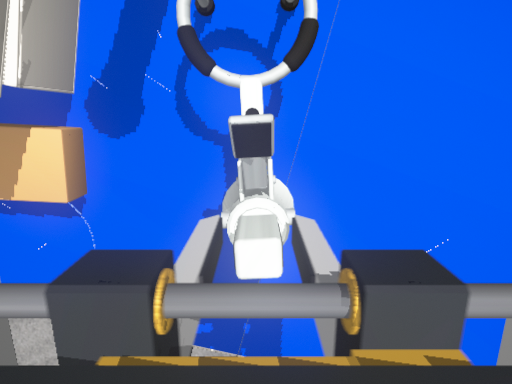

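The lug sits centred between the fingers, at column 258. The arm is yawed about 2° more than the tool, so I'll turn slightly and close.

play_rows:
  deltas: [0, 0, -0.001, 0, 0, 2, -0.4, 0, 0, 0, 0, 0, 0, -1, 0, 0, 0, 0, 0, 0, -1, 0, 0, 0, 0, 0, 0, -1, 0, 0, 0, 0, 0, 0, -1]
  grip_force: 55

```text
time: 5.05
position: [0.4714, 0.2413, 0.0982]
tool_rot: [[0.959, 0.283, 0.001], [0.283, -0.959, 0.001], [0.001, -0.0, -1.0]]
force: [-1.1, 1.2, 5.0]
opening: 0.253
grasp_force: 54.9
```

play_rows:
  deltas: [0, 0, 0, 0, 0, 0, -1, 0, 0, 0, 0, 0, 0, -1, 0, 0, 0.01, 0, 0, 0, -1, 0, 0, 0.01, 0, 0, 0, -1, 0, 0, 0, 0, 0, 0, -1]

```text
time: 5.68
position: [0.4714, 0.2412, 0.118]
tool_rot: [[0.959, 0.283, 0.001], [0.283, -0.959, 0.0], [0.001, 0.0, -1.0]]
force: [1.4, -0.6, -3.8]
opening: 0.251
grasp_force: 54.9
```

play_rows:
  deltas: [0, 0, 0.02, 0, 0, 0, -1, 0, 0, 0.02, 0, 0, 0, -1, 0, -0.03, 0.02, 0, 0, 0, -1, 0, -0.03, 0.02, 0, 0, 0, -1, 0, -0.02, 0.01, 0, 0, 0, -1]

```text
time: 6.3
position: [0.4711, 0.16, 0.2082]
tool_rot: [[0.959, 0.283, 0.001], [0.283, -0.959, -0.0], [0.001, 0.001, -1.0]]
force: [0.5, -0.3, -3.6]
opening: 0.249
grasp_force: 54.9
```

play_rows:
  deltas: [0, -0.02, 0, 0, 0, 0, -1, 0, -0.02, 0, 0, 0, 0, -1, 0, -0.01, 0, 0, 0, 0, -1, 0, 0, 0, 0, 0, 0, -1, 0, 0, 0, 0, 0, 0, -1]

```text
time: 6.92
position: [0.4708, 0.1116, 0.2073]
tool_rot: [[0.959, 0.284, -0.0], [0.284, -0.959, 0.0], [-0.0, -0.001, -1.0]]
force: [-0.8, -0.1, -4.0]
opening: 0.251
grasp_force: 54.9
```

```bash
python3 - <<'E'
from h import *
np.set_printoptions(precision=4,suppress=True)
s=manip.get_state();print(s["position"],s["force"],s["ft_torque"])
cal=manip.get_calibration("wrist"); ims=[]
print(np.array(cal["pose"]))
for c in ["wrist","side","top"]:
    im=manip.grab_frame(c); cv2.imwrite(f"pics/{c}3.png",im)
    cc=cal if c=="wrist" else None
    print(c,[(round(d["p"],2),np.round(d["uv"],1),atz(c,d["uv"],0,cc)) for d in manip.tip_of(c,"ball_post")[:3]])
    for t in ("grip_lug","socket"):print(c,t,[(round(d["p"],2),np.round(d["uv"],1)) for d in manip.tip_of(c,t)[:1]])
    ims.append(im)
w,si,tp=ims
a=cv2.resize(w,(480,360)); b=cv2.resize(si[170:260,170:290],(320,240),interpolation=cv2.INTER_CUBIC); c=cv2.resize(tp[200:275,230:330],(320,240),interpolation=cv2.INTER_CUBIC)
o=np.zeros((480,800,3),np.uint8); o[:360,:480]=a;o[:240,480:]=b;o[240:,480:]=c; cv2.imwrite("pics/m3.png",o)
E
```

```text
[0.4708 0.1116 0.2073] [-0.7988 -0.1411 -3.9608] [-0.0319  0.3694  0.0205]
[[ 0.2841  0.9318  0.2261  0.5363]
 [-0.9588  0.2761  0.0669  0.1311]
 [-0.0001 -0.2358  0.9718  0.3693]
 [ 0.      0.      0.      1.    ]]
wrist [(0.69, array([421.8, 212.1]), array([ 0.4806, -0.0947,  0.    ])), (0.61, array([398.2, 277.5]), array([ 0.391 , -0.1009,  0.    ]))]
wrist grip_lug []
wrist socket [(0.73, array([253.6, 219.3]))]
side [(0.93, array([230.2, 240.5]), array([ 0.4849, -0.0861,  0.    ])), (0.81, array([198.7, 254.4]), array([ 0.3965, -0.1035,  0.    ])), (0.6, array([203.9, 146.7]), array([0.6008, 0.4717, 0.    ]))]
side grip_lug [(0.86, array([199.1, 140.3]))]
side socket [(0.84, array([195.2, 152.6]))]
top [(0.53, array([293.5, 229. ]), array([ 0.4767, -0.106 ,  0.    ]))]
top grip_lug [(0.97, array([200.7, 239.4]))]
top socket [(0.83, array([206.7, 236.1]))]
```

View pics/m3.png

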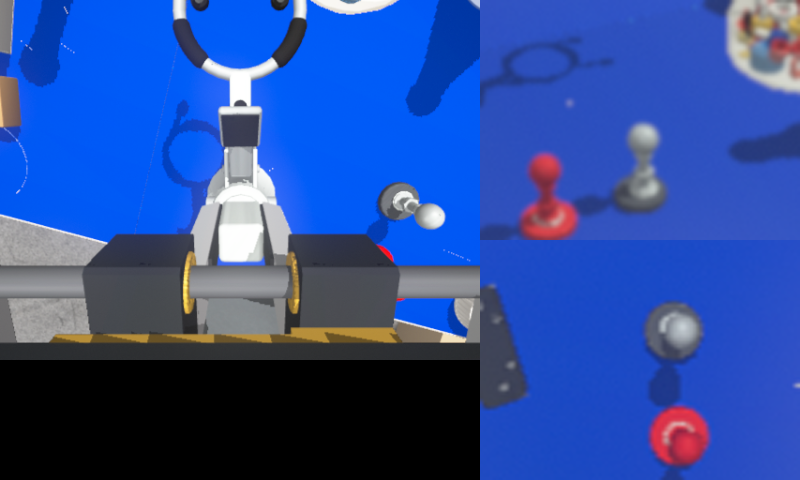

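The wrist picture shows the arm held level, with the ball at about (459,230). In the side picture the ball is at (231.5,222). In the top picture it is at (293.4,228.4), right of the foot centre at 290.

```bash
python3 - <<'E'
from h import *
np.set_printoptions(precision=4,suppress=True)
cal=manip.get_calibration("wrist"); rs={}
for c,(u,v),s,h,rr in [("wrist",(459,230),6,30,(12,19)),("side",(231,222),10,14,(4,8)),("top",(293,228),10,14,(4,8))]:
    im=cv2.imread(f"pics/{c}3.png"); p=im[v-h:v+h,u-h:u+h]
    sat=255-cv2.cvtColor(p,cv2.COLOR_BGR2HSV)[...,1]
    g=cv2.resize(sat if c!="top" else p[...,2],None,fx=s,fy=s,interpolation=cv2.INTER_CUBIC)
    H=cv2.HoughCircles(cv2.GaussianBlur(g,(0,0),s/2),cv2.HOUGH_GRADIENT,1.5,20,param1=60,param2=12,minRadius=rr[0]*s,maxRadius=rr[1]*s)
    for q in H[0][:3]:
        uv=((q[0]+.5)/s-.5+u-h,(q[1]+.5)/s-.5+v-h); print(c,np.round(uv,1),"r",q[2]/s, atz(c,uv,.063,cal if c=="wrist" else None))
        rs.setdefault(c,ray(c,uv,cal if c=="wrist" else None))
print(tri([rs["side"],rs["top"]]),tri([rs["side"],rs["wrist"]]),tri(list(rs.values())))
E
```

```text
wrist [459.2 225.2] r 18.85 [ 0.4881 -0.0991  0.063 ]
wrist [461.2 230.7] r 13.075 [ 0.4832 -0.1036  0.063 ]
wrist [457.5 233.7] r 17.324999 [ 0.4791 -0.1013  0.063 ]
side [230.7 221.1] r 5.5299997 [ 0.4859 -0.0895  0.063 ]
side [221.  230.3] r 7.4199996 [ 0.4516 -0.1134  0.063 ]
side [232.8 222. ] r 7.585 [ 0.4892 -0.0949  0.063 ]Traceback (most recent call last):
  File "<stdin>", line 9, in <module>
TypeError: 'NoneType' object is not subscriptable
```

```bash
python3 - <<'E'
from h import *
np.set_printoptions(precision=4,suppress=True)
cal=manip.get_calibration("wrist")
a=ray("wrist",(459.6,230.5),cal);b=ray("side",(231.3,221.6));c=ray("top",(293.4,228.4))
for r in ([a,b],[b,c],[a,c],[a,b,c]): print(tri(r))
for z in (.06,.066,.072,.078): print(z,atz("wrist",(459.6,230.5),z,cal),atz("side",(231.3,221.6),z),atz("top",(293.4,228.4),z))
o=[ray("wrist",(422.5,215),cal),ray("top",(290,228.4))]
print(tri(o))
im=cv2.imread("pics/wrist3.png")[185:265,395:495]
cv2.imwrite("pics/z.png",cv2.resize(im,None,fx=7,fy=7,interpolation=cv2.INTER_CUBIC))
E
```

```text
(array([ 0.4839, -0.0981,  0.0681]), [np.float64(4.172423349075955e-05), np.float64(4.1724233490849826e-05)])
(array([ 0.4831, -0.099 ,  0.0689]), [np.float64(0.00046531507358387706), np.float64(0.00046531507358381157)])
(array([ 0.4831, -0.0991,  0.0666]), [np.float64(0.0005451703334148321), np.float64(0.0005451703334148281)])
(array([ 0.4834, -0.0985,  0.0682]), [np.float64(0.0005869289641993815), np.float64(0.00042870878068137033), np.float64(0.0008497929799200005)])
0.06 [ 0.4824 -0.1042  0.06  ] [ 0.4879 -0.0881  0.06  ] [ 0.4821 -0.0997  0.06  ]
0.066 [ 0.4835 -0.0997  0.066 ] [ 0.4849 -0.0955  0.066 ] [ 0.4825 -0.0991  0.066 ]
0.072 [ 0.4845 -0.0951  0.072 ] [ 0.482 -0.103  0.072] [ 0.4829 -0.0985  0.072 ]
0.078 [ 0.4856 -0.0905  0.078 ] [ 0.4791 -0.1104  0.078 ] [ 0.4832 -0.0979  0.078 ]
(array([ 0.4783, -0.0961,  0.0027]), [np.float64(0.000332047907177025), np.float64(0.0003320479071770719)])
```

View pics/z.png

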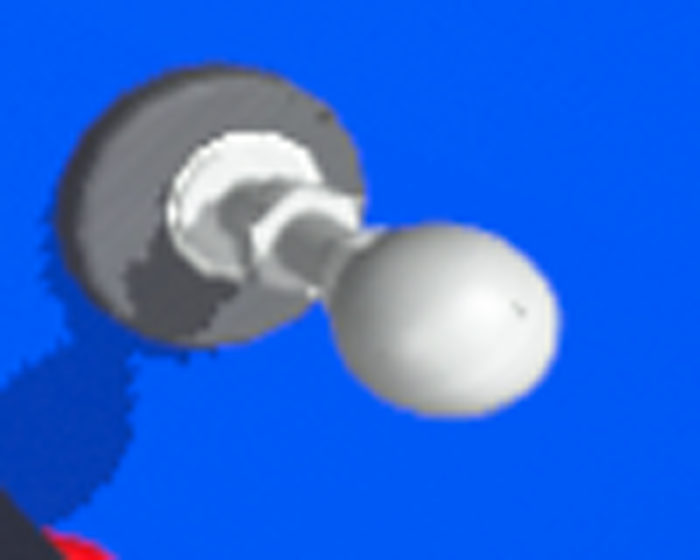

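```bash
python3 - <<'E'
from h import *
np.set_printoptions(precision=1,suppress=True)
cal=manip.get_calibration("wrist"); s=manip.get_state(); R=np.array(s["tool_rot"]);p=np.array(s["position"])
im=cv2.imread("pics/wrist3.png"); x0,y0,k=196,180,6
c=cv2.resize(im[y0:y0+100,x0:x0+120],None,fx=k,fy=k,interpolation=cv2.INTER_CUBIC)
q=[]
for a,b in [(11,12),(11,-12),(-11,-12),(-11,12)]:
    q.append(proj("wrist",p+R@np.array([a/1e3,b/1e3,-.0198]),cal))
q=np.array(q);print(q)
cv2.polylines(c,[np.int32(((q+.5)-[x0,y0])*k)],True,(0,0,255),1)
cv2.imwrite("pics/ov.png",c)
E
```

```text
[[282.2 236.1]
 [231.9 236.1]
 [232.7 277.9]
 [281.3 277.9]]
```

View pics/ov.png

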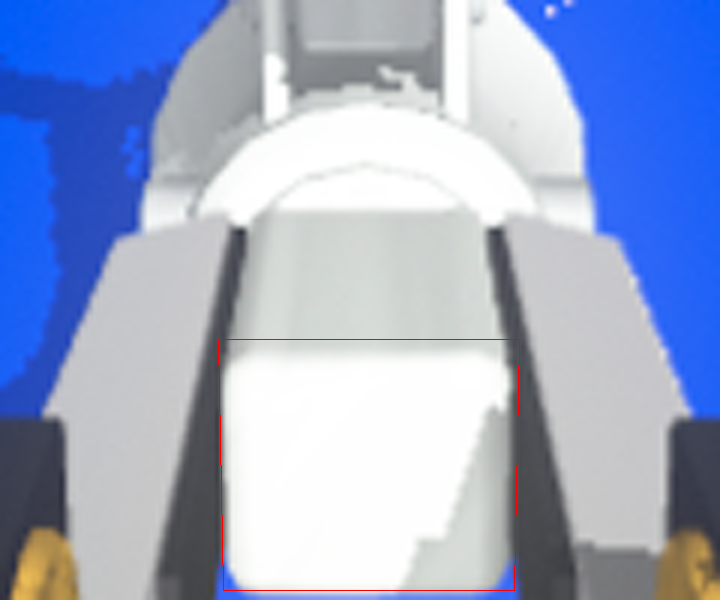

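The lug sits about 0.7 mm back from the tool centre and is centred across. I'll carry it over the ball, estimated at (0.4835, -0.0985, 0.068), turning the arm to about 60° to clear the glassware.

play_rows:
  deltas: [0, -0.01, 0, 0, 0, 7.5, -1, 0, -0.03, 0, 0, 0, 7.5, -1, 0.003, -0.04, 0, 0, 0, 7.5, -1, 0.003, -0.04, 0, 0, 0, 7.5, -1, 0.003, -0.04, 0, 0, 0, 7.5, -1]

```text
time: 8.15
position: [0.4802, -0.0503, 0.2077]
tool_rot: [[0.585, 0.811, 0.001], [0.811, -0.585, -0.001], [0.0, 0.001, -1.0]]
force: [0.1, -0.6, -4.2]
opening: 0.253
grasp_force: 54.9
```

play_rows:
  deltas: [0.002, -0.03, 0, 0, 0, 6, -1, 0.002, -0.018, 0, 0, 0, 0, -1, 0, -0.0015, 0, 0, 0, 0, -1, 0, 0, 0, 0, 0, 0, -1, 0, 0, 0, 0, 0, 0, -1]

```text
time: 8.78
position: [0.4839, -0.0973, 0.2073]
tool_rot: [[0.5, 0.866, -0.0], [0.866, -0.5, 0.0], [0.0, -0.0, -1.0]]
force: [-0.4, -0.0, -3.7]
opening: 0.254
grasp_force: 54.9
```

```bash
python3 - <<'E'
from h import *
np.set_printoptions(precision=4,suppress=True)
s=manip.get_state();print(s["position"],s["force"],s["ft_torque"],s["joint_pos"])
R=np.array(s["tool_rot"]);p=np.array(s["position"]);ims=[]
for c,z in (("side",(200,100)),("top",(230,170))):
    im=manip.grab_frame(c);cv2.imwrite(f"pics/{c}4.png",im)
    for t,o in (("grip_lug",[-.0007,0,-.0018]),("socket",[-.0007,0,.0442]),("lever_pad",None)):
        pr=proj(c,p+R@np.array(o)) if o else None
        print(c,t,[(round(d["p"],2),np.round(d["uv"],1)) for d in manip.tip_of(c,t)[:1]],pr)
    ims.append(cv2.resize(im[z[1]:z[1]+150,z[0]:z[0]+100],(400,600),interpolation=cv2.INTER_CUBIC))
cv2.imwrite("pics/m4.png",np.hstack(ims))
E
```

```text
[ 0.4839 -0.0973  0.2073] [-0.4199 -0.0123 -3.6736] [-0.3481  0.2134  0.0321] [-0.3743  0.0459  1.7539  0.0004  1.3422  0.1492]
side grip_lug [(0.83, array([232. , 173.4]))] [230.2882 169.9628]
side socket [] [230.568 187.841]
side lever_pad [(0.37, array([235.3, 157.8]))] None
top grip_lug [(0.56, array([296.9, 233.3]))] [299.66   231.9865]
top socket [(0.74, array([297.4, 229.7]))] [297.2381 230.5574]
top lever_pad [(0.61, array([276. , 221.7]))] None
```

View pics/m4.png

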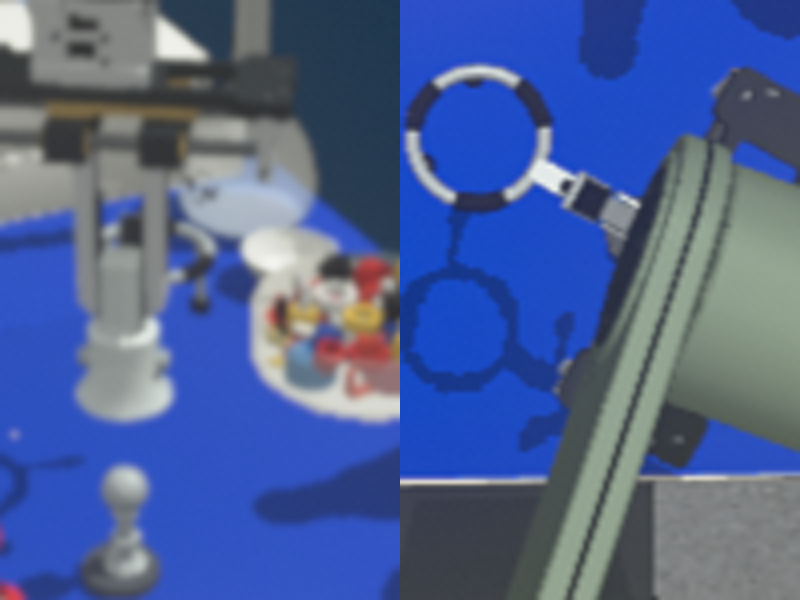

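In the side picture the socket stands right above the ball, with both at montage column 125. I'll go down in small steps.

play_rows:
  deltas: [0, -0.0005, -0.025, 0, 0, 0, -1, 0, 0, -0.025, 0, 0, 0, -1, 0, 0, -0.015, 0, 0, 0, -1, 0, 0, 0, 0, 0, 0, -1]

```text
time: 9.68
position: [0.483, -0.0985, 0.1412]
tool_rot: [[0.501, 0.866, -0.003], [0.866, -0.501, 0.001], [-0.0, -0.003, -1.0]]
force: [-0.7, 0.5, -3.2]
opening: 0.253
grasp_force: 54.9
```

play_rows:
  deltas: [0, 0, -0.003, 0, 0, 0, -1, 0, 0, -0.003, 0, 0, 0, -1, 0, 0, -0.003, 0, 0, 0, -1]

```text
time: 10.05
position: [0.4844, -0.0991, 0.1339]
tool_rot: [[0.501, 0.866, 0.001], [0.866, -0.501, -0.0], [0.0, 0.001, -1.0]]
force: [1.0, 0.8, -4.1]
opening: 0.252
grasp_force: 54.9
```

play_rows:
  deltas: [0, 0, -0.0015, 0, 0, 0, -1, 0, 0, -0.0015, 0, 0, 0, -1]

```text
time: 10.3
position: [0.4842, -0.0985, 0.1308]
tool_rot: [[0.501, 0.865, 0.0], [0.865, -0.501, 0.001], [0.001, -0.0, -1.0]]
force: [0.3, 2.1, -0.9]
opening: 0.252
grasp_force: 54.9
```

play_rows:
  deltas: [0, 0.001, -0.001, 0, 0, 0, -1, 0, 0, -0.001, 0, 0, 0, -1]

```text
time: 10.55
position: [0.4841, -0.0975, 0.1286]
tool_rot: [[0.501, 0.866, 0.0], [0.866, -0.501, 0.001], [0.001, 0.0, -1.0]]
force: [-0.2, 1.9, -1.6]
opening: 0.252
grasp_force: 54.9
```

play_rows:
  deltas: [0, 0, -0.001, 0, 0, 0, -1, 0, 0, 0, 0, 0, 0, -1]

```text
time: 10.8
position: [0.484, -0.0975, 0.1273]
tool_rot: [[0.501, 0.866, 0.0], [0.866, -0.501, 0.001], [0.001, -0.0, -1.0]]
force: [0.3, 3.2, -1.9]
opening: 0.256
grasp_force: 54.9
```

play_rows:
  deltas: [0, 0.001, 0, 0, 0, 0, -1, 0, 0, -0.001, 0, 0, 0, -1]

```text
time: 11.05
position: [0.484, -0.0969, 0.1265]
tool_rot: [[0.501, 0.866, 0.0], [0.866, -0.501, -0.0], [-0.0, 0.0, -1.0]]
force: [-0.4, 3.1, -2.7]
opening: 0.251
grasp_force: 54.9
```

play_rows:
  deltas: [0, 0.0005, -0.001, 0, 0, 0, -1, 0, 0, 0, 0, 0, 0, -1]

```text
time: 11.3
position: [0.4839, -0.0965, 0.1252]
tool_rot: [[0.501, 0.866, -0.0], [0.866, -0.501, -0.0], [-0.0, -0.0, -1.0]]
force: [-0.2, 1.4, -3.5]
opening: 0.252
grasp_force: 54.9
```

play_rows:
  deltas: [0, 0, -0.001, 0, 0, 0, -1, 0, 0, -0.001, 0, 0, 0, -1]

```text
time: 11.55
position: [0.4839, -0.0964, 0.1233]
tool_rot: [[0.501, 0.866, -0.0], [0.866, -0.501, 0.0], [0.0, -0.0, -1.0]]
force: [0.8, 1.6, -3.1]
opening: 0.255
grasp_force: 54.9
```

play_rows:
  deltas: [0, 0.0003, -0.001, 0, 0, 0, -1, 0, 0, -0.001, 0, 0, 0, -1]

```text
time: 11.8
position: [0.4839, -0.0962, 0.1217]
tool_rot: [[0.501, 0.866, -0.0], [0.866, -0.501, -0.0], [-0.0, -0.0, -1.0]]
force: [-0.7, 2.3, 2.6]
opening: 0.255
grasp_force: 54.9
```

play_rows:
  deltas: [0, 0, -0.001, 0, 0, 0, -1, 0, 0, -0.001, 0, 0, 0, -1]

```text
time: 12.05
position: [0.4845, -0.0964, 0.1204]
tool_rot: [[0.501, 0.866, 0.001], [0.866, -0.501, -0.001], [0.0, 0.001, -1.0]]
force: [-2.3, 3.1, 5.5]
opening: 0.25
grasp_force: 54.9
```

play_rows:
  deltas: [0, 0, -0.001, 0, 0, 0, -1, 0, 0, -0.001, 0, 0, 0, -1]

```text
time: 12.3
position: [0.4847, -0.0964, 0.1186]
tool_rot: [[0.501, 0.866, 0.002], [0.866, -0.501, -0.001], [0.0, 0.002, -1.0]]
force: [-2.6, 2.2, 4.6]
opening: 0.253
grasp_force: 54.9
```

play_rows:
  deltas: [0, 0, -0.001, 0, 0, 0, -1, 0, 0, -0.001, 0, 0, 0, -1]

```text
time: 12.55
position: [0.4844, -0.0963, 0.1159]
tool_rot: [[0.501, 0.866, 0.001], [0.866, -0.501, -0.001], [0.0, 0.001, -1.0]]
force: [-1.4, 1.3, 4.4]
opening: 0.25
grasp_force: 54.9
```

play_rows:
  deltas: [0, 0, -0.001, 0, 0, 0, -1, 0, 0, -0.001, 0, 0, 0, -1]

```text
time: 12.8
position: [0.484, -0.0962, 0.1132]
tool_rot: [[0.501, 0.866, 0.0], [0.866, -0.501, -0.0], [-0.0, 0.0, -1.0]]
force: [-0.6, 2.1, 0.3]
opening: 0.25
grasp_force: 54.9
```

play_rows:
  deltas: [0, 0, -0.001, 0, 0, 0, -1, 0, 0, -0.001, 0, 0, 0, -1]

```text
time: 13.05
position: [0.4838, -0.0961, 0.111]
tool_rot: [[0.501, 0.866, -0.0], [0.866, -0.501, 0.0], [-0.0, -0.0, -1.0]]
force: [-1.1, 1.0, 2.0]
opening: 0.251
grasp_force: 54.9
```

play_rows:
  deltas: [0, 0, -0.001, 0, 0, 0, -1, 0, 0, 0, 0, 0, 0, -1]

```text
time: 13.3
position: [0.484, -0.0961, 0.1104]
tool_rot: [[0.501, 0.866, 0.0], [0.866, -0.501, -0.0], [-0.0, 0.0, -1.0]]
force: [-0.3, 1.0, 0.6]
opening: 0.248
grasp_force: 54.9
```

play_rows:
  deltas: [0, 0, -0.001, 0, 0, 0, -1, 0, 0, 0, 0, 0, 0, -1]

```text
time: 13.55
position: [0.4843, -0.0963, 0.1103]
tool_rot: [[0.501, 0.866, 0.001], [0.866, -0.501, -0.0], [0.0, 0.001, -1.0]]
force: [-1.4, 1.7, 5.8]
opening: 0.25
grasp_force: 54.9
```

play_rows:
  deltas: [0, 0, -0.001, 0, 0, 0, -1, 0, 0, 0, 0, 0, 0, -1]

```text
time: 13.8
position: [0.4847, -0.0964, 0.1102]
tool_rot: [[0.501, 0.866, 0.001], [0.866, -0.501, -0.001], [0.0, 0.001, -1.0]]
force: [-3.2, 1.9, 10.2]
opening: 0.249
grasp_force: 54.9
```

Contact with the socket roof is firm: z has stalled at 0.1103 while the force climbs, so the ball is home. I'll relieve the pressure, open and back off upward.

play_rows:
  deltas: [0, 0, 0.0015, 0, 0, 0, -1, 0, 0, 0, 0, 0, 0, -0.3, 0, 0, 0, 0, 0, 0, -0.2, 0, 0, 0, 0, 0, 0, 0, 0, 0, 0, 0, 0, 0, 0]
  grip_force: 20

```text
time: 14.42
position: [0.484, -0.0962, 0.1099]
tool_rot: [[0.501, 0.866, 0.0], [0.866, -0.501, -0.0], [-0.0, 0.0, -1.0]]
force: [-0.3, -0.5, -0.4]
opening: 0.494
grasp_force: 0.0
```

play_rows:
  deltas: [0, 0, 0.02, 0, 0, 0, 0, 0, 0, 0.04, 0, 0, 0, 0, 0, 0, 0.04, 0, 0, 0, -1, -0.01, -0.015, 0.03, 0, 0, 0, -1, 0, 0, 0, 0, 0, 0, -1]

```text
time: 15.05
position: [0.4756, -0.1123, 0.2427]
tool_rot: [[0.502, 0.865, 0.006], [0.865, -0.502, -0.003], [0.001, 0.006, -1.0]]
force: [0.2, -0.8, 0.7]
opening: 0.216
grasp_force: 0.0
```

```bash
python3 - <<'E'
from h import *
np.set_printoptions(precision=4,suppress=True)
s=manip.get_state();print(s["position"],s["force"],s["opening"],s["time"])
cal=manip.get_calibration("wrist")
im=manip.grab_frame("wrist");cv2.imwrite("pics/w5.png",im)
for t,z in (("lever_pad",.11),("socket",.066),("lever",.069),("grip_lug",.112),("ring_arm",.012)):
    print(t,[(round(d["p"],2),np.round(d["uv"],1),atz("wrist",d["uv"],z,cal)) for d in manip.tip_of("wrist",t)[:2]])
S=manip.grab_frame("side");T=manip.grab_frame("top");cv2.imwrite("pics/side5.png",S);cv2.imwrite("pics/top5.png",T)
o=np.zeros((600,800,3),np.uint8);o[:384,:512]=im
o[:300,512:712]=cv2.resize(S[150:270,190:270],(200,300))
o[384:600,:288]=cv2.resize(T[160:250,220:340],(288,216))
d=manip.tip_of("side","lever_pad");print([(x["p"],x["uv"]) for x in d[:2]])
d=manip.tip_of("top","lever_pad");print([(x["p"],x["uv"]) for x in d[:2]])
cv2.imwrite("pics/m5.png",o)
E
```

```text
[ 0.4756 -0.1123  0.2427] [ 0.174  -0.8001  0.7175] 0.21626541734831656 15.05
lever_pad [(0.62, array([255. ,  99.5]), array([ 0.5151, -0.0429,  0.11  ]))]
socket [(0.89, array([250. , 162.3]), array([ 0.4788, -0.0949,  0.066 ])), (0.7, array([255. , 135.7]), array([ 0.4976, -0.0732,  0.066 ]))]
lever [(0.8, array([254.5, 137. ]), array([ 0.4966, -0.0739,  0.069 ]))]
grip_lug [(0.7, array([252.5, 163.5]), array([ 0.4843, -0.0913,  0.112 ])), (0.67, array([328.7, 257.9]), array([ 0.5022, -0.212 ,  0.112 ]))]
ring_arm [(0.85, array([250.3, 160.7]), array([ 0.4753, -0.1001,  0.012 ]))]
[(0.54, [236.7, 198.5])]
[(0.56, [268.4, 217.7])]
```

View pics/m5.png

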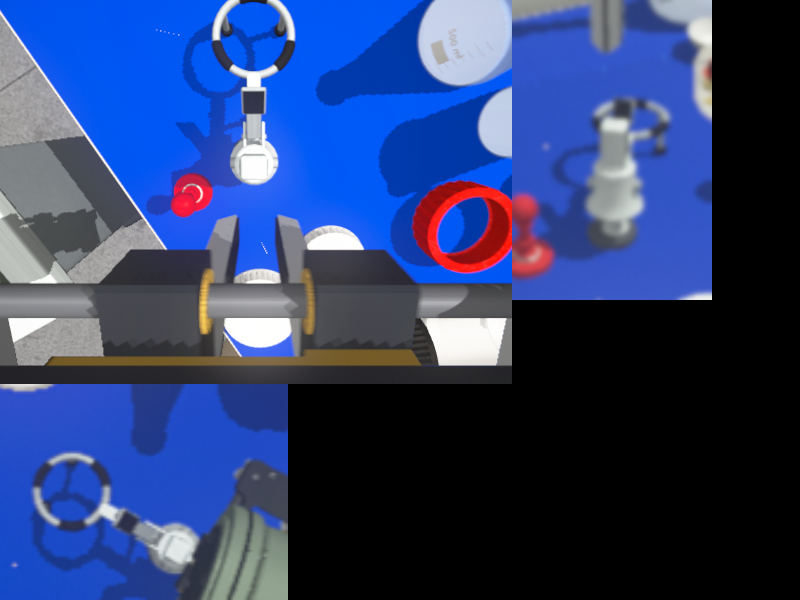

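The wrist picture shows the arm standing on the ball at about 60° yaw, with the lug at (253,164) and the raised pad at (254,101). Nothing else has been disturbed. Next I'll move the closed fingertips to the pad.

play_rows:
  deltas: [0.017, 0.03, 0, 0, 0, 0, -1, 0.017, 0.03, -0.02, 0, 0, 0, -1, 0, 0, -0.04, 0, 0, 0, -1, 0, 0, -0.03, 0, 0, 0, -1, 0, 0, 0, 0, 0, 0, -1]

```text
time: 16.18
position: [0.5056, -0.0502, 0.1471]
tool_rot: [[0.5, 0.866, -0.007], [0.866, -0.5, 0.002], [-0.002, -0.007, -1.0]]
force: [-0.3, -0.9, -0.1]
opening: 0.007
grasp_force: 0.0
```

```bash
python3 - <<'E'
from h import *
np.set_printoptions(precision=4,suppress=True)
s=manip.get_state();p=np.array(s["position"]);print(p,s["force"])
A=np.array([.4836,-.0968]);u=np.array([.5045,.8634]);d=p[:2]-A;print("r",d@u,"lat",d@[-u[1],u[0]])
cal=manip.get_calibration("wrist")
im=manip.grab_frame("wrist");cv2.imwrite("pics/w6.png",im);S=manip.grab_frame("side")
cv2.imwrite("pics/m6.png",np.hstack([cv2.resize(im[50:350,130:390],(416,480)),cv2.resize(S[150:255,200:280],(366,480))]))
E
```

```text
[ 0.5056 -0.0502  0.1471] [-0.3115 -0.9338 -0.1064]
r 0.05130099444738568 lat 0.004511485007024741
```

View pics/m6.png

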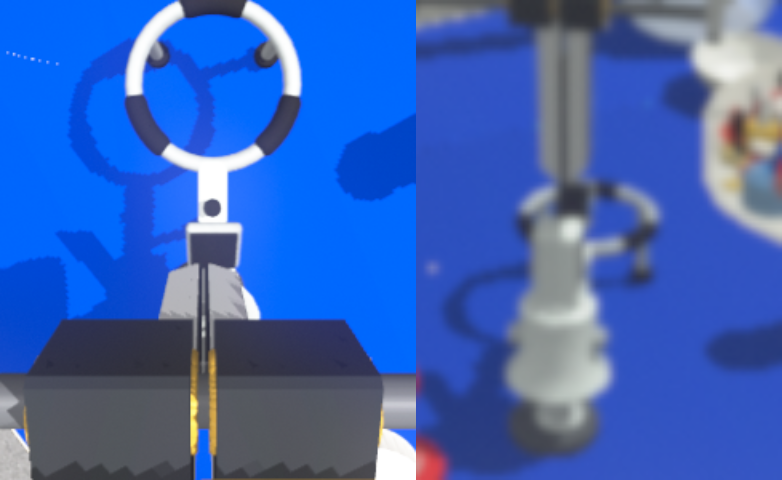

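The fingers (column 205) sit about 4.5 mm left of the pad (column 214). I'll correct that and come down onto it.

play_rows:
  deltas: [0.004, -0.002, -0.006, 0, 0, 0, -1, 0, 0, -0.004, 0, 0, 0, -1, 0, 0, 0, 0, 0, 0, -1]

```text
time: 16.65
position: [0.512, -0.0532, 0.14]
tool_rot: [[0.501, 0.865, -0.0], [0.865, -0.501, 0.0], [0.0, -0.0, -1.0]]
force: [0.1, -0.2, -0.3]
opening: 0.007
grasp_force: 0.0
```

play_rows:
  deltas: [0, 0, -0.003, 0, 0, 0, -1, 0, 0, -0.002, 0, 0, 0, -1]

```text
time: 16.9
position: [0.5119, -0.0531, 0.1348]
tool_rot: [[0.501, 0.866, -0.0], [0.866, -0.501, 0.0], [0.0, -0.0, -1.0]]
force: [-1.0, -0.1, 0.1]
opening: 0.002
grasp_force: 0.0
```

play_rows:
  deltas: [0, 0, -0.002, 0, 0, 0, -1, 0, 0, -0.002, 0, 0, 0, -1]

```text
time: 17.15
position: [0.5119, -0.0531, 0.1308]
tool_rot: [[0.501, 0.866, -0.0], [0.866, -0.501, 0.0], [-0.0, -0.0, -1.0]]
force: [-0.6, 0.6, -0.4]
opening: 0.005
grasp_force: 0.0
```

play_rows:
  deltas: [-0.001, 0.001, -0.002, 0, 0, 0, -1, 0, 0, -0.002, 0, 0, 0, -1]

```text
time: 17.4
position: [0.5112, -0.0521, 0.1273]
tool_rot: [[0.501, 0.866, 0.001], [0.866, -0.501, -0.0], [0.0, 0.001, -1.0]]
force: [-2.3, 0.7, 6.6]
opening: 0.007
grasp_force: 2.8
```

play_rows:
  deltas: [0, 0, -0.002, 0, 0, 0, -1, 0, 0, -0.002, 0, 0, 0, -1]

```text
time: 17.65
position: [0.5125, -0.0525, 0.1256]
tool_rot: [[0.501, 0.866, 0.003], [0.866, -0.501, -0.001], [0.001, 0.003, -1.0]]
force: [-3.3, -0.1, 13.4]
opening: 0.004
grasp_force: 5.6
```

Contact with the pad. I'll follow the lever's arc outward and down now.

play_rows:
  deltas: [0.001, 0.002, 0, 0, 0, 0, -1, 0.001, 0.002, -0.001, 0, 0, 0, -1]

```text
time: 17.9
position: [0.5134, -0.0495, 0.1238]
tool_rot: [[0.5, 0.866, 0.001], [0.866, -0.5, -0.003], [-0.002, 0.002, -1.0]]
force: [-4.0, -3.9, 9.2]
opening: 0.003
grasp_force: 4.7
```

play_rows:
  deltas: [0.001, 0.002, -0.001, 0, 0, 0, -1, 0.001, 0.002, -0.001, 0, 0, 0, -1]

```text
time: 18.15
position: [0.515, -0.0462, 0.1212]
tool_rot: [[0.5, 0.866, -0.0], [0.866, -0.5, -0.005], [-0.004, 0.002, -1.0]]
force: [-3.9, -5.5, 6.4]
opening: 0.003
grasp_force: 4.3
```

play_rows:
  deltas: [0.001, 0.001, -0.002, 0, 0, 0, -1, 0.001, 0.001, -0.002, 0, 0, 0, -1]

```text
time: 18.4
position: [0.5169, -0.0437, 0.1172]
tool_rot: [[0.5, 0.866, -0.0], [0.866, -0.5, -0.003], [-0.003, 0.001, -1.0]]
force: [-4.4, -3.4, 8.5]
opening: 0.006
grasp_force: 4.5
```

play_rows:
  deltas: [0.001, 0.002, -0.002, 0, 0, 0, -1, 0.001, 0.001, -0.002, 0, 0, 0, -1]

```text
time: 18.65
position: [0.5185, -0.0409, 0.113]
tool_rot: [[0.5, 0.866, -0.001], [0.866, -0.5, -0.004], [-0.004, 0.001, -1.0]]
force: [-4.9, -4.2, 8.2]
opening: 0.009
grasp_force: 4.3
```

play_rows:
  deltas: [0.001, 0.001, -0.002, 0, 0, 0, -1, 0, 0.001, -0.002, 0, 0, 0, -1]

```text
time: 18.9
position: [0.5195, -0.0388, 0.1089]
tool_rot: [[0.5, 0.866, -0.001], [0.866, -0.5, -0.004], [-0.004, 0.001, -1.0]]
force: [-4.2, -3.9, 7.3]
opening: 0.006
grasp_force: 4.2
```

play_rows:
  deltas: [0.001, 0.001, -0.002, 0, 0, 0, -1, 0, 0.001, -0.002, 0, 0, 0, -1]

```text
time: 19.15
position: [0.5205, -0.037, 0.1049]
tool_rot: [[0.5, 0.866, -0.001], [0.866, -0.5, -0.004], [-0.004, 0.001, -1.0]]
force: [-4.2, -5.1, 7.2]
opening: 0.007
grasp_force: 4.0
```

play_rows:
  deltas: [0, 0.001, -0.002, 0, 0, 0, -1, 0, 0.001, -0.002, 0, 0, 0, -1]

```text
time: 19.4
position: [0.5212, -0.0353, 0.1013]
tool_rot: [[0.5, 0.866, 0.0], [0.866, -0.5, -0.005], [-0.004, 0.003, -1.0]]
force: [-3.9, -5.1, 8.1]
opening: 0.004
grasp_force: 4.0
```

play_rows:
  deltas: [0.0005, 0.001, -0.002, 0, 0, 0, -1, 0, 0, -0.002, 0, 0, 0, -1]

```text
time: 19.65
position: [0.5222, -0.034, 0.0976]
tool_rot: [[0.5, 0.866, 0.001], [0.866, -0.5, -0.004], [-0.003, 0.003, -1.0]]
force: [-2.7, -4.0, 9.7]
opening: 0.008
grasp_force: 4.8
```

play_rows:
  deltas: [0, 0, -0.001, 0, 0, 0, -1, 0, 0, -0.001, 0, 0, 0, -1]

```text
time: 19.9
position: [0.5225, -0.0337, 0.0962]
tool_rot: [[0.5, 0.866, 0.002], [0.866, -0.5, -0.003], [-0.002, 0.003, -1.0]]
force: [-3.3, -2.3, 11.1]
opening: 0.005
grasp_force: 5.6
```

play_rows:
  deltas: [0, 0, -0.001, 0, 0, 0, -1, 0, 0, -0.001, 0, 0, 0, -1]

```text
time: 20.15
position: [0.5228, -0.0334, 0.0944]
tool_rot: [[0.5, 0.866, 0.003], [0.866, -0.5, -0.003], [-0.001, 0.004, -1.0]]
force: [-3.9, -1.0, 11.4]
opening: 0.003
grasp_force: 5.8
```

play_rows:
  deltas: [0, 0, -0.001, 0, 0, 0, -1, 0, 0, 0, 0, 0, 0, -1]

```text
time: 20.4
position: [0.523, -0.0334, 0.094]
tool_rot: [[0.5, 0.866, 0.003], [0.866, -0.5, -0.003], [-0.001, 0.004, -1.0]]
force: [-4.1, -1.5, 14.8]
opening: 0.002
grasp_force: 7.1
```

play_rows:
  deltas: [0, 0, -0.001, 0, 0, 0, -1, 0, 0, 0, 0, 0, 0, -1]

```text
time: 20.65
position: [0.5232, -0.0335, 0.0938]
tool_rot: [[0.5, 0.866, 0.003], [0.866, -0.5, -0.003], [-0.001, 0.004, -1.0]]
force: [-6.2, -2.4, 18.8]
opening: 0.007
grasp_force: 9.1
```

play_rows:
  deltas: [0, 0, -0.0005, 0, 0, 0, -1, 0, 0, 0, 0, 0, 0, -1]

```text
time: 20.9
position: [0.5233, -0.0335, 0.0937]
tool_rot: [[0.5, 0.866, 0.003], [0.866, -0.5, -0.003], [-0.001, 0.004, -1.0]]
force: [-6.6, -1.5, 21.1]
opening: 0.003
grasp_force: 10.2
```

The lever is stalled hard at z = 0.0937, against 0.094 predicted for the stop. I'll retreat upward and check.

play_rows:
  deltas: [0, 0, 0.003, 0, 0, 0, -1, 0, 0, 0.02, 0, 0, 0, -1, 0, 0, 0.04, 0, 0, 0, -1, -0.01, -0.02, 0.05, 0, 0, 0, -1, -0.02, -0.04, 0.03, 0, 0, 0, -1]

```text
time: 21.52
position: [0.4926, -0.0922, 0.2352]
tool_rot: [[0.498, 0.867, 0.004], [0.867, -0.498, -0.001], [0.001, 0.004, -1.0]]
force: [-0.1, -1.1, -0.1]
opening: 0.005
grasp_force: 0.0
```

play_rows:
  deltas: [-0.01, -0.02, 0, 0, 0, 0, -1, 0, 0, 0, 0, 0, 0, -1, 0, 0, 0, 0, 0, 0, -1]

```text
time: 21.9
position: [0.4813, -0.1113, 0.2317]
tool_rot: [[0.501, 0.866, -0.001], [0.866, -0.501, 0.001], [0.0, -0.002, -1.0]]
force: [-0.1, 0.0, 0.5]
opening: 0.005
grasp_force: 0.0
```

```bash
python3 - <<'E'
from h import *
np.set_printoptions(precision=4,suppress=True)
s=manip.get_state();print(s["position"],s["force"],s["time"])
cal=manip.get_calibration("wrist")
im=manip.grab_frame("wrist");S=manip.grab_frame("side")
A=np.array([.4836,-.0968]);u=np.array([.5045,.8634])
for n,r,z in (("down",.0814,.0766),("phi.6",.0783,.0871),("phi.4",.0732,.0966)):
    print(n,proj("wrist",[*(A+r*u),z],cal),proj("side",[*(A+r*u),z]))
for c in ("wrist","side"): print([(round(d["p"],2),np.round(d["uv"],1)) for d in manip.tip_of(c,"lever_pad")[:2]])
cv2.imwrite("pics/m7.png",np.hstack([cv2.resize(im[0:300,150:400],(400,480)),cv2.resize(S[150:255,190:275],(389,480))]))
E
```

```text
[ 0.4813 -0.1113  0.2317] [-0.1379  0.0089  0.4519] 21.9
down [251.7412  83.7009] [235.4511 199.8675]
phi.6 [251.5467  86.223 ] [235.2635 197.107 ]
phi.4 [251.3568  91.335 ] [234.9697 195.0499]
[(0.61, array([249.1,  83.4]))]
[(0.54, array([229.3, 240.8])), (0.37, array([236.5, 201. ]))]
```

View pics/m7.png

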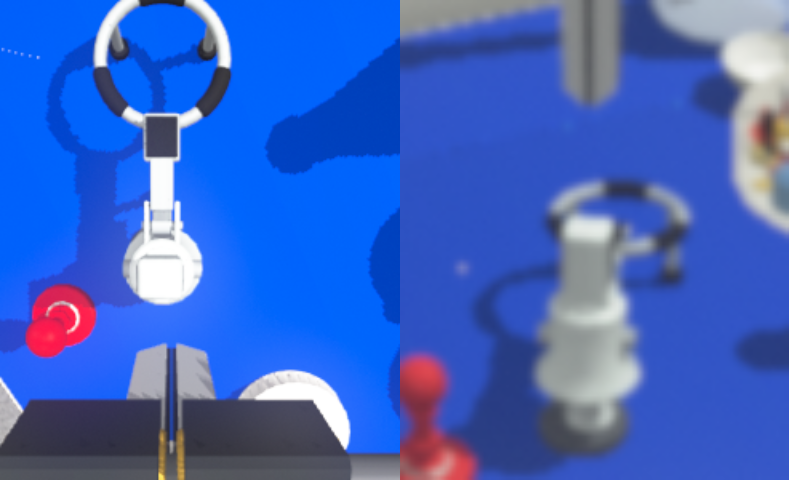

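The picture shows the lever lying level over the beam. The network puts the pad at (249,83), against (252,84) predicted for fully down. The socket sits on the ball and the robot is clear of everything, so I'm handing in.

```bash
python3 -c "
from station import manip
print(manip.job_done())"
```

```text
the job is handed in; nothing more can be done
None
```

The job is handed in: the ring arm is snapped fully home on the grey post's ball, the latch lever is down at its stop, and the arm stands free; the wrist readings taken after each move stayed under 30 N (peak about 22 N, on the lever), and nothing else was touched.

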